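Run the bean grader on its dead-man button

TASK

Start the bean grader from its two bench-top control boxes: first swing the upright rate lever until it stands in line with the small steel index pointer on its quadrant (leave the pointer itself where it is) and leave it there. Then press the broad round run button half way down, about 12 mm of its 24 mm travel, never going close to the bottom, which trips the grader, hold it there for at least 3 seconds, and finish while still holding it half pressed. Do not press the small reset button beside it, and leave everything else on the bench undisturbed.

Things in the scene. Friction and masses are not known exactly. Their poses are not given: they have to be found in the camera images.
- lever_stand: grey lever control box, fixed to the bench, 100 x 150 x 40 mm (its x, y, z), origin at the centre of its underside, z up. The lever swings to left and right in the plane of the box's y and z axes; behind it (12 to 22 mm towards the box's -x side) stands an aluminium sector-shaped quadrant plate of 72 mm radius about the pivot. This box and the button box may change places (left/right), and both stand at varied positions and yaws
- lever_pivot (a point): the lever's hinge point, 45 mm above the bench over the centre of the lever box; the hinge runs along the box's x axis
- lever_knob (a point): centre of the black ball (30 mm diameter) at the free end of the rate lever, 122 mm from the hinge; its z axis points outwards along the lever. Under the ball is a flat steel arm 10 mm (box x) by 12 mm. The ball can be pinched from above across the box's x axis, or pushed sideways
- rate_lever (a joint): rate lever angle in rad, 0 = upright, positive = leaning to the box's +y side, stops at -0.95 and +0.95; the ball centre is at box y = 122 mm x sin(angle), height = 45 mm + 122 mm x cos(angle). It has friction (about 2 N at the ball) and stays where it is left
- index_tip (a point): outer tip of the dark steel index pointer (8 mm wide, diamond end) that lies over the quadrant, 86 mm from the hinge axis and 13.5 mm towards the box's -x side from the lever's middle plane; its z axis points outwards along the pointer. It can be knocked out of place (friction), but must stay
- rate_index (a joint): index pointer angle in rad, same zero and direction as the lever's: the lever is in line with it when both angles are equal
- button_stand: grey button control box, fixed to the bench, 100 x 150 x 50 mm (its x, y, z), origin at the centre of its underside, z up
- run_top (a point): centre of the flat top of the run button: a black palm button, cap 60 mm diameter and 14 mm thick, on a 20 mm steel stem, 25 mm to the box's +y side of its centre. Released, the top is 94 mm above the bench and the gap under the cap to the steel collar is 24 mm; half pressed, the top is 82 mm above the bench and the gap 12 mm
- run_button (a joint): run button travel in m, 0 = released, grows downward to 0.024 (bottomed); spring: about 4 N to start moving, 9 N at half travel, 13.5 N bottomed; it springs back when let go
- reset_top (a point): top of the small reset button, black, 20 mm diameter, 66 mm above the bench, 50 mm to the -y side of the button box's centre (75 mm from the run button); not to be pressed
- reset_button (a joint): reset button travel in m, 0 = released, 0.005 = pressed in
- board_a: bystander: wooden bean board 200 x 300 x 18 mm, flat on the bench at the right; origin under its centre
- sample_bowl: bystander: steel bowl, 110 mm across, 50 mm high, far left; origin under its centre
- bean_cup: bystander: white cup full of beans, 68 mm across, about 60 mm high, standing between the two control boxes, on the robot's side; origin under its centre
- brush: bystander: small brush, 160 mm long, lying on the bench between the two control boxes, farther from the robot than the cup
- sample_jar: bystander: glass jar with steel lid, 72 mm across, 100 mm high, beyond the boxes; origin under its centre
- scoop: bystander: spoon 180 mm long, lying at the near left
- wash_bottle: bystander: white bottle, 56 mm across, 130 mm high, far right; origin under its centre
- tally_block: bystander: paper pad 70 x 100 x 20 mm at the near right; origin under its centre
Things that resemble listed ones, but are neither listed nor needed, are in the scene too. What is shaped like the lever_stand but blue or yellow is not meant.

How it is judged:
By the outcome, as a careful person would: the job done as asked, in the order asked, and still so for the second after the job is handed in, while the arm keeps its last pose, push and grip.
It also fails if it takes over 53 s, if anything falls off the work surface, if the arm or the gripper's body presses on something with over 40 N, if the wrist force passes 120 N, or if a joint passes its speed limit or range.

ROBOT

A 6-joint arm with a two-finger parallel gripper is mounted at the origin on the work surface. World frame = base frame: x ahead of the robot, y to its left, z up, the work surface at z = 0. Lengths are in m, angles in rad, forces in N, time in s.
With the tool pointing down it reaches from about 0.3 to 0.85 m from the base axis. Payload 4.2 kg.
Tool frame: the origin (TCP) lies midway between the tips of the shut fingers; the grasp point (between the pads) lies 19 mm behind it (grip_depth is the x of the grasp point in the tool frame, in m); x points along the fingers, y is the direction in which the jaws open and shut, and the axes are right-handed (so a half turn about x gives the same grasp; the last joint's range is limited). The gripper opens to 91 mm and grips with 3 to 60 N. Pads are 32 mm wide; open, the fingers measure 118 mm over their backs; the gripper's body (76 mm by 178 mm) begins 60 mm behind the grasp point.
Start: joints at [-1.258, 0.32, 1.565, -0, 1.257, -0.02], TCP at [0.188, -0.543, 0.214] pointing down, gripper open.
Joint ranges: [-3.11, 3.11], [-0.84, 2.01], [0.21, 2.61], [-1.34, 4.49], [0.05, 2.63], [-2.56, 2.56]. Speed limits (rad/s): [2.57, 2.57, 3.14, 3.14, 3.14, 3.14].

INTERFACE

Orientations are given as a unit quaternion [x, y, z, w].
In Python, from plant import * gives the robot as it stands. The module is installed in compiled form; this text tells all that it offers.
- The arm moves only by the shell command python3 -m crank 'ROWS' [FORCE]. ROWS is JSON, a list of rows, each an object with "fingers": the finger opening in mm, from 0 to 91.2; "offset": the shift along the world's x, y, z in mm, a list of three; "yaw": the turn about the world's z in degrees. A call has 1 to 8 rows; each row is the pose to reach, as a shift and turn from the pose commanded when the call began; what a row does not reach only later rows make up. A row lasts 1/10 s, in which the tool goes at most 50 mm and 8.59 degrees, less where a joint would pass 70% of its speed; a pose out of reach is approached as far as the arm can. A call with a gripper value outside its range is refused whole. The fingers move at their own pace and stop on an object; FORCE is the grip in N (left out, the last holds). Time passes only in rows, so rows that repeat a pose let the fingers close. It gives the time, the measured TCP pose, the force and the opening at its end, in the units of the state.
- read_state(): the state, without advancing time (a new reading comes with each control period).
- camera(name): name is "side" or "top" or "wrist"; returns the picture (480x640x3 uint8, blue, green, red); there is no depth.
- get_calibration(name): a dict with "K" (3x3 intrinsics, pixels), "T" (4x4, takes a point from camera to world coordinates). Camera axes: x right, y down, z forward; pixel columns grow to the right and rows downward; lengths in m; the calibration is good to about 2 mm. A picture is of the moment at which its call begins: read the wrist's pose just before it. get_calibration takes no time and is no camera call; for the wrist camera it gives the pose at the moment of the call.
- job_done(): hands the job in, once; it reports no verdict.
The state is a dict: "clock": time; "q": joint angles; "joint_vel": joint speeds; "effort": joint torques, N m; "eef_pos": TCP position; "eef_rot": TCP orientation; "ft_force": force on the tool from outside, world axes, zero at the start; "wrist_torque": the same for the moment, N m; "width": finger opening in m.
Only numpy, scipy, OpenCV 4.12 (cv2) and the standard library are available. Lean on these libraries where they do the work, as an engineer would, in place of code of your own. Each camera call takes 0.05 s, during which the arm holds its last target.

## Working session

There is one attempt and no reset: what is moved stays moved. The work goes in short steps, Python scripts to look and compute and a shell command to move; the robot and the scene stay as the last step left them, time stands still between calls to the robot, and variables do not carry over. Pictures are saved under pics/ and viewed, and the job is handed in when it is done.

```bash
mkdir -p pics; python3 - <<'E'
from plant import *
import cv2
for n in ("top","side","wrist"):
    c=get_calibration(n); im=camera(n); cv2.imwrite(f"pics/{n}0.png",im)
    print(n,c["K"],c["T"])
s=read_state(); print(s)
E
```

```text
top [[475.2018365    0.         312.48090787]
 [  0.         475.2018365  234.76941571]
 [  0.           0.           1.        ]] [[ 0.01080943 -0.99837199  0.05600476  0.40346036]
 [-0.99988309 -0.01018608  0.01140383 -0.07636882]
 [-0.0108148  -0.05612148 -0.99836537  1.55051341]
 [ 0.          0.          0.          1.        ]]
side [[601.01301793   0.         316.2414244 ]
 [  0.         601.01301793 236.26898519]
 [  0.           0.           1.        ]] [[-0.91145456 -0.30206102  0.2793022  -0.06325387]
 [-0.41085643  0.63341576 -0.65572972  1.16264905]
 [ 0.02115597 -0.71242095 -0.7014334   1.4388368 ]
 [ 0.          0.          0.          1.        ]]
wrist [[345.07430763   0.         324.5283555 ]
 [  0.         345.07430763 231.79069284]
 [  0.           0.           1.        ]] [[ 0.32681611 -0.91878412 -0.22142035  0.24965698]
 [-0.94508646 -0.31813546 -0.07484257 -0.52088618]
 [-0.0016775   0.23372113 -0.97230223  0.38356248]
 [ 0.          0.          0.          1.        ]]
{'clock': 0.15, 'q': array([-1.25799483e+00,  3.20150575e-01,  1.56536810e+00,  6.54814648e-06,
        1.25739926e+00, -2.00378596e-02]), 'joint_vel': array([-0.00038124, -0.00198836, -0.00385433, -0.00310086, -0.00042934,
       -0.00053701]), 'effort': array([-1.17552590e-03, -4.12777305e+01, -2.32155311e+01,  7.26883742e-02,
        4.33022634e-02, -1.02415765e-04]), 'eef_pos': array([ 0.18773756, -0.54309963,  0.21332216]), 'eef_rot': array([-0.69727132, -0.11759719,  0.69740365, -0.11666945]), 'ft_force': array([-0.48852349, -0.11571501,  0.58390353]), 'wrist_torque': array([-0.02590875, -0.04144223, -0.02517806]), 'width': 0.09138074018039208}
```

View pics/top0.png

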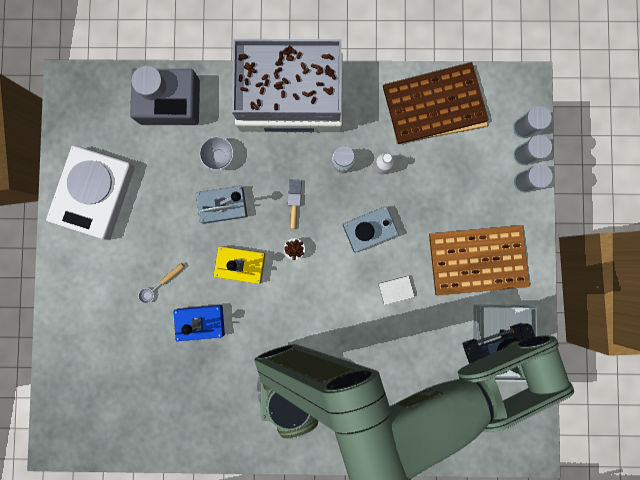

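View pics/side0.png

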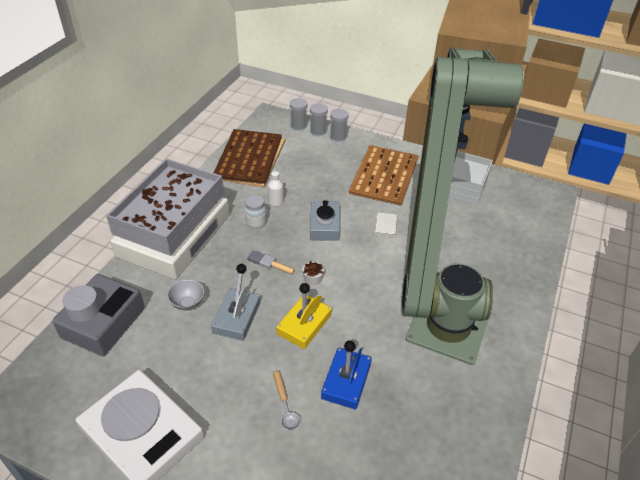

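View pics/wrist0.png

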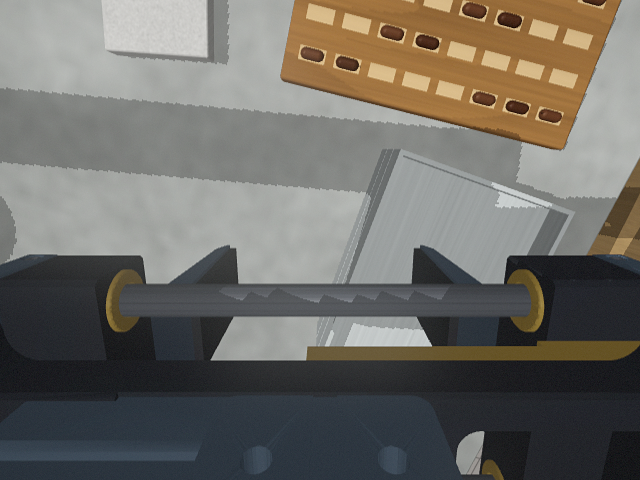

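The top view has three lever boxes: grey at (221,203), yellow at (240,264) and blue at (199,322). The grey one fits the description, and the button box is at (370,230). I'll enlarge both to confirm.

```bash
python3 - <<'E'
import cv2,numpy as np
t=cv2.imread("pics/top0.png"); s=cv2.imread("pics/side0.png")
def crop(im,x,y,w,h,f): return cv2.resize(im[y:y+h,x:x+w],None,fx=f,fy=f,interpolation=cv2.INTER_CUBIC)
a=crop(t,185,170,80,60,5); b=crop(t,330,195,80,60,5)
c=crop(s,200,250,80,96,5)[:300*2]; d=crop(s,285,190,80,96,5)
cv2.imwrite("pics/c1.png",np.hstack([a,b])); cv2.imwrite("pics/c2.png",np.hstack([c,d]))
E
```

```text
(no output)
```

View pics/c1.png

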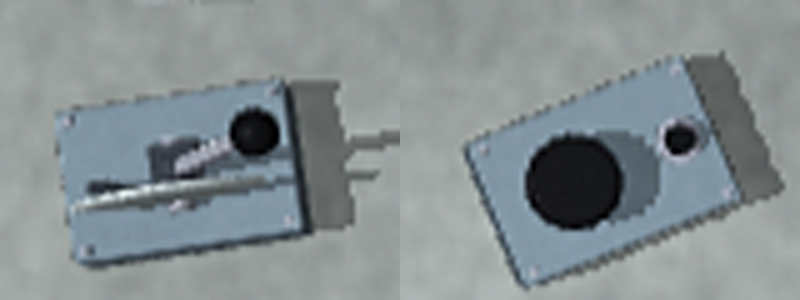

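View pics/c2.png

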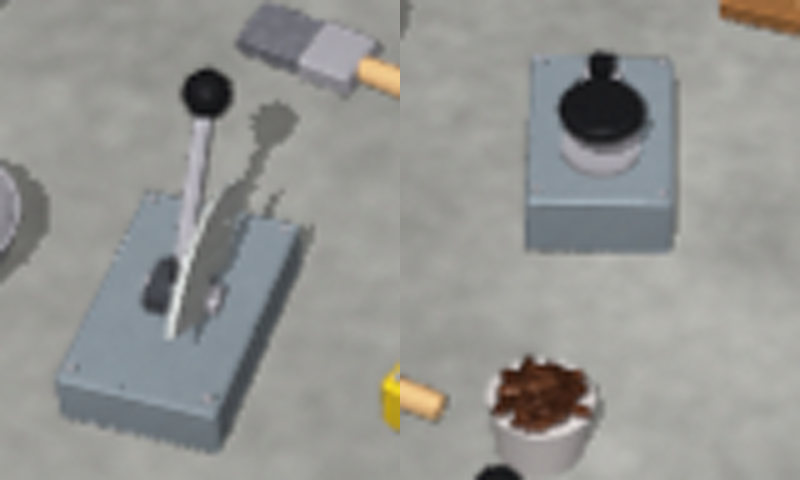

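```bash
cat > h.py <<'E'
import numpy as np, cv2
from scipy.spatial.transform import Rotation as R
def ray(c,uv):
    d=np.linalg.inv(c["K"])@np.array([uv[0],uv[1],1.]); return c["T"][:3,3], c["T"][:3,:3]@d
def onz(c,uv,z):
    o,d=ray(c,uv); return o+d*(z-o[2])/d[2]
def tri(obs):
    A=np.zeros((3,3));b=np.zeros(3);L=[]
    for c,uv in obs:
        o,d=ray(c,uv); d=d/np.linalg.norm(d); P=np.eye(3)-np.outer(d,d); A+=P;b+=P@o;L.append((o,P))
    p=np.linalg.solve(A,b); return p,[np.linalg.norm(P@(p-o))*1000 for o,P in L]
def proj(c,p):
    T=np.linalg.inv(c["T"]); q=c["K"]@(T[:3,:3]@np.asarray(p)+T[:3,3]); return q[:2]/q[2]
def blob(im,roi,thr=45):
    x,y,w,h=roi; m=(im[y:y+h,x:x+w].max(2)<thr).astype(np.uint8)
    n,l,st,ce=cv2.connectedComponentsWithStats(m)
    return [(int(st[i,4]),(ce[i]+[x,y]).round(2),st[i,2:4]) for i in range(1,n) if st[i,4]>8]
E
python3 - <<'E'
from h import *
from plant import get_calibration
t=cv2.imread("pics/top0.png"); s=cv2.imread("pics/side0.png")
ct,cs=get_calibration("top"),get_calibration("side")
print("top lever",blob(t,(195,180,55,45)));print("top btn",blob(t,(340,205,60,50)))
print("side lever",blob(s,(215,255,45,70)));print("side btn",blob(s,(305,195,40,40)))
hsv=cv2.cvtColor(t,cv2.COLOR_BGR2HSV)
print(hsv[190,205],hsv[212,205],hsv[215,222],hsv[240,360],hsv[240,300])
for nm,(x,y,w,h),z in (("lever",(190,175,65,55),.04),("btn",(335,200,70,55),.05)):
    r=hsv[y:y+h,x:x+w]; m=cv2.inRange(r,(95,35,110),(115,140,200))
    m=cv2.morphologyEx(m,cv2.MORPH_CLOSE,np.ones((3,3)))
    cn=max(cv2.findContours(m,0,2)[0],key=cv2.contourArea); hull=cv2.convexHull(cn)+[x,y]
    rc=cv2.boxPoints(cv2.minAreaRect(hull.astype(np.float32))); print(nm,rc.round(1).tolist())
    P=np.array([onz(ct,p,z) for p in rc]); c=P.mean(0)
    e=[P[1]-P[0],P[2]-P[1]]; print("centre",c.round(4),"sides",[round(float(np.linalg.norm(v)),4) for v in e],"dirs",[round(float(np.degrees(np.arctan2(v[1],v[0]))),1) for v in e])
E
```

```text
top lever [(29, array([244.14, 202.  ]), array([ 5, 29], dtype=int32)), (71, array([235.49, 196.24]), array([10,  9], dtype=int32))]
top btn [(273, array([364.38, 231.13]), array([19, 19], dtype=int32)), (25, array([385.44, 222.68]), array([6, 5], dtype=int32))]
side lever [(63, array([240.95, 268.14]), array([9, 9], dtype=int32))]
side btn [(170, array([324.84, 210.49]), array([17, 17], dtype=int32))]
[ 77  15 155] [103  51 149] [102  53 160] [101  57 153] [108   7 195]
lever [[195.10000610351562, 192.3000030517578], [240.60000610351562, 185.39999389648438], [245.1999969482422, 215.39999389648438], [199.6999969482422, 222.3000030517578]]
centre [0.5844 0.2377 0.04  ] sides [0.1477, 0.098] dirs [-80.8, -170.3]
btn [[341.6000061035156, 223.8000030517578], [385.79998779296875, 205.5], [397.70001220703125, 234.3000030517578], [353.5, 252.60000610351562]]
centre [ 0.5078 -0.2398  0.05  ] sides [0.1518, 0.0987] dirs [-66.9, -157.4]
```

```bash
python3 - <<'E'
from h import *
from plant import get_calibration,read_state
ct,cs=get_calibration("top"),get_calibration("side")
t=cv2.imread("pics/top0.png"); s=cv2.imread("pics/side0.png")
ball,r=tri([(ct,(235.5,196.2)),(cs,(240.95,268.1))]);print("ball",ball.round(4),np.round(r,1))
# run button cap: ellipse of largest contour in the two views
m=(s[195:235,305:345].max(2)<60).astype(np.uint8); m[:12]=0
cn=max(cv2.findContours(m,0,1)[0],key=cv2.contourArea); e=cv2.fitEllipse(cn); print("side cap ellipse",e)
run=onz(ct,(364.4,231.1),.094); print("run on z=.094",run.round(4))
p,r=tri([(ct,(364.4,231.1)),(cs,(325,213))]); print("tri run",p.round(4),np.round(r,1), proj(cs,run))
b=np.array([.5078,-.2398]); y=np.radians(23); print("expected run",b+.025*np.array([-np.sin(y),np.cos(y)]),"reset",b-.05*np.array([-np.sin(y),np.cos(y)]), onz(ct,(385.4,222.7),.066))
c=np.array([.5844,.2377]); y=np.radians(9.4); R2=np.array([[np.cos(y),np.sin(y)],[-np.sin(y),np.cos(y)]])
l=R2@(ball[:2]-c); print("ball in box",l,"ang",np.arctan2(l[1],ball[2]-.045),np.hypot(l[1],ball[2]-.045))
st=read_state(); print(R.from_quat(st["eef_rot"]).as_matrix().round(3))
T=get_calibration("wrist")["T"]; M=R.from_quat(st["eef_rot"]).as_matrix(); print("cam in tool",M.T@(T[:3,3]-st["eef_pos"]),(M.T@T[:3,:3]).round(3))
E
```

```text
ball [0.5942 0.1697 0.148 ] [0.6 0.6]
side cap ellipse ((19.92811393737793, 17.172454833984375), (11.461382865905762, 16.386943817138672), 91.30307006835938)
run on z=.094 [ 0.4981 -0.2189  0.094 ]
tri run [ 0.4978 -0.2206  0.0808] [1.2 1.2] [324.49410756 210.33835866]
expected run [ 0.49803172 -0.21678738] reset [ 0.52733656 -0.28582524] [ 0.52687841 -0.28712076  0.066     ]
ball in box [-0.00146043 -0.06869654] ang -0.5881119259412921 0.12382413825302008
[[-0.     0.327 -0.945]
 [ 0.001 -0.945 -0.327]
 [-1.    -0.001 -0.   ]]
cam in tool [-0.17034854 -0.00095642 -0.06578417] [[ 0.    -0.234  0.972]
 [ 1.     0.    -0.   ]
 [-0.     0.972  0.234]]
```

The measurements agree with the text: box sides are 148x98 and 152x99 mm, the ball is at radius 124 mm (lever at about -0.59), and the run top falls where its box puts it. Next I move the wrist camera over the quadrant.

```bash
python3 -m crank '[{"fingers":91,"offset":[20,40,20],"yaw":8},{"fingers":91,"offset":[40,80,30],"yaw":16},{"fingers":91,"offset":[62,125,30],"yaw":24},{"fingers":91,"offset":[84,170,30],"yaw":32},{"fingers":91,"offset":[106,215,30],"yaw":40},{"fingers":91,"offset":[128,260,30],"yaw":48},{"fingers":91,"offset":[150,305,30],"yaw":56},{"fingers":91,"offset":[172,345,30],"yaw":60}]' 10
```

```text
clock: 0.95
eef_pos: [0.36, -0.1963, 0.244]
eef_rot: [0.545, 0.451, -0.544, 0.451]
ft_force: [1.3, -0.6, 0.3]
width: 0.0912
```

```bash
python3 -m crank '[{"fingers":91,"offset":[22,40,0],"yaw":5},{"fingers":91,"offset":[44,80,0],"yaw":10},{"fingers":91,"offset":[66,120,0],"yaw":15},{"fingers":91,"offset":[88,160,0],"yaw":20},{"fingers":91,"offset":[110,200,0],"yaw":20},{"fingers":91,"offset":[132,240,0],"yaw":20},{"fingers":91,"offset":[154,280,0],"yaw":20},{"fingers":91,"offset":[176,320,0],"yaw":20}]' && python3 -m crank '[{"fingers":91,"offset":[25,45,0],"yaw":0},{"fingers":91,"offset":[46,84,0],"yaw":0},{"fingers":91,"offset":[52,94,-10],"yaw":0},{"fingers":91,"offset":[52,94,-10],"yaw":0},{"fingers":91,"offset":[52,94,-10],"yaw":0}]'
cat > shot.py <<'E'
import sys,pickle
from h import *
from plant import *
n=sys.argv[1]; s=read_state(); c=get_calibration("wrist"); im=camera("wrist")
cv2.imwrite(f"pics/{n}.png",im); pickle.dump((c,s),open(f"pics/{n}.pkl","wb")); print(s["clock"],s["eef_pos"].round(4),s["q"].round(2))
E
python3 shot.py w1
```

```text
clock: 1.75
eef_pos: [0.5363, 0.1234, 0.2437]
eef_rot: [0.459, 0.538, -0.459, 0.538]
ft_force: [0.5, -0.4, 0.5]
width: 0.0912
clock: 2.25
eef_pos: [0.587, 0.2145, 0.2332]
eef_rot: [0.458, 0.538, -0.46, 0.538]
ft_force: [-0.2, 0.2, 0.3]
width: 0.0907
2.25 [0.587  0.2145 0.2332] [ 0.33  0.39  1.41 -0.    1.35  0.17]
```

View pics/w1.png

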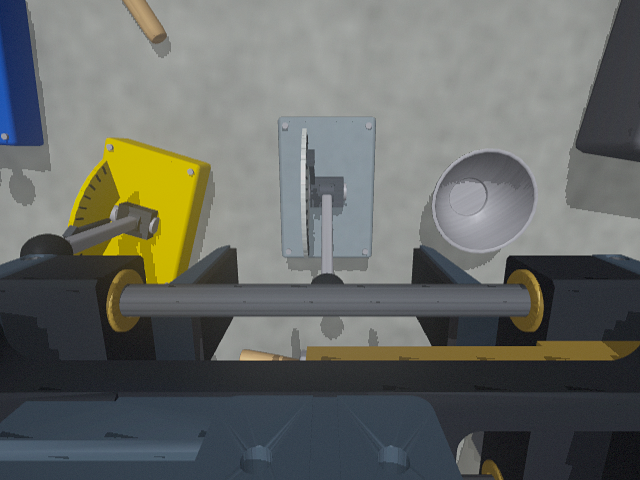

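```bash
python3 - <<'E'
import cv2
im=cv2.imread("pics/w1.png")
cv2.imwrite("pics/w1c.png",cv2.resize(im[110:265,270:385],None,fx=3.8,fy=3.8,interpolation=cv2.INTER_CUBIC))
E
```

```text
(no output)
```

View pics/w1c.png

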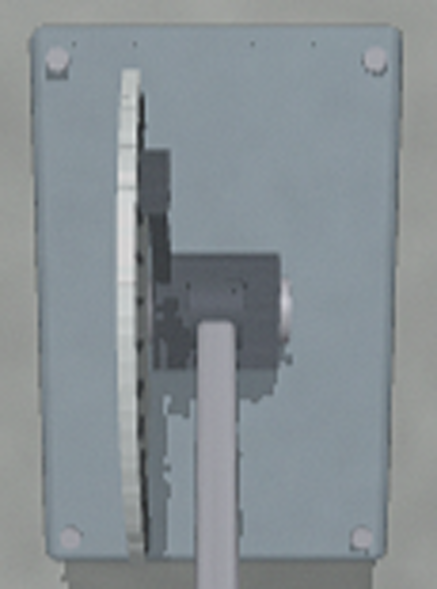

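The crop shows the pointer as the dark piece at about (310-315, 150-180), seen nearly end-on and leaning to +y. I need an oblique view from the box's +x side.

```bash
python3 -m crank '[{"fingers":91,"offset":[45,-15,0],"yaw":0},{"fingers":91,"offset":[90,-30,0],"yaw":0},{"fingers":91,"offset":[130,-45,0],"yaw":0},{"fingers":91,"offset":[150,-52,0],"yaw":0},{"fingers":91,"offset":[150,-52,0],"yaw":0},{"fingers":91,"offset":[150,-52,0],"yaw":0}]'
python3 shot.py w2; python3 - <<'E'
import cv2
im=cv2.imread("pics/w2.png")
cv2.imwrite("pics/w2c.png",cv2.resize(im[60:260,40:290],None,fx=3,fy=3,interpolation=cv2.INTER_CUBIC))
E
```

```text
clock: 2.9
eef_pos: [0.7371, 0.1621, 0.2343]
eef_rot: [0.459, 0.538, -0.46, 0.537]
ft_force: [0.5, -0.3, -0.3]
width: 0.0908
2.9 [0.7371 0.1621 0.2343] [0.2  0.61 1.03 0.   1.5  0.04]
```

View pics/w2c.png

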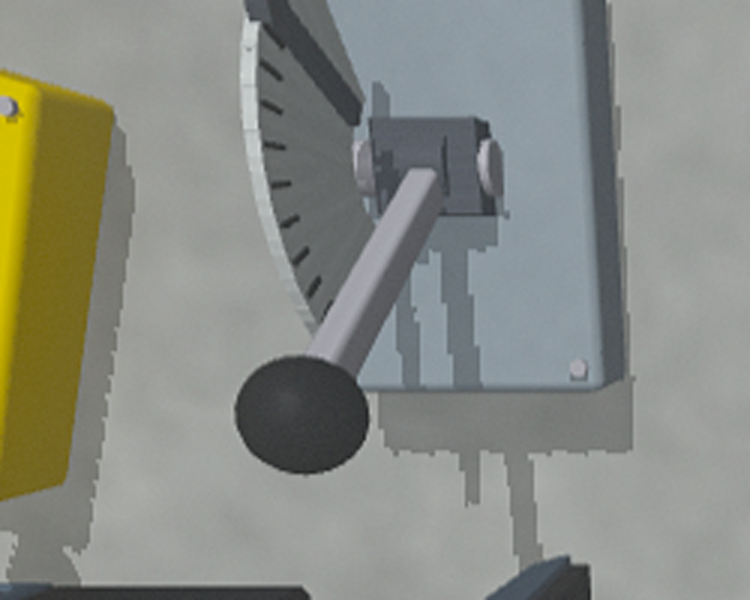

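```bash
python3 - <<'E'
import cv2
im=cv2.imread("pics/w2.png")
cv2.imwrite("pics/w2d.png",cv2.resize(im[30:130,90:190],None,fx=6,fy=6,interpolation=cv2.INTER_NEAREST))
E
```

```text
(no output)
```

View pics/w2d.png

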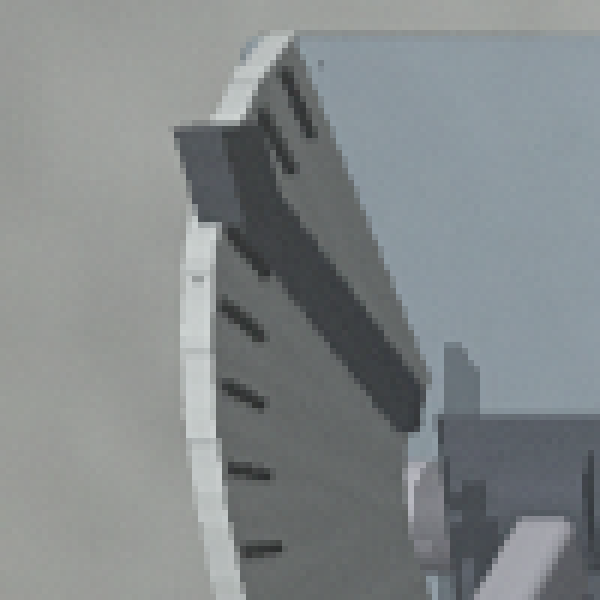

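```bash
cat > box.py <<'E'
from h import *
import pickle
def box(c,yaw): 
    y=np.radians(yaw); M=np.eye(4); M[:2,:2]=[[np.cos(y),-np.sin(y)],[np.sin(y),np.cos(y)]]; M[:2,3]=c; return M
def inbox(M,p): return (np.linalg.inv(M)@np.r_[p,1])[:3]
def onx(c,M,uv,x):
    o,d=ray(c,uv); o=inbox(M,o); d=M[:3,:3].T@d; return o+d*(x-o[0])/d[0]
E
python3 - <<'E'
from box import *
c,s=pickle.load(open("pics/w1.pkl","rb")); im=cv2.imread("pics/w1.png"); hsv=cv2.cvtColor(im,cv2.COLOR_BGR2HSV)
x,y,w,h=265,100,125,165
m=cv2.inRange(hsv[y:y+h,x:x+w],(95,35,90),(115,140,210)); m=cv2.morphologyEx(m,cv2.MORPH_CLOSE,np.ones((3,3)))
cn=max(cv2.findContours(m,0,2)[0],key=cv2.contourArea); hull=cv2.convexHull(cn)+[x,y]
q=cv2.approxPolyDP(hull,5,True).reshape(-1,2); print(q.tolist())
P=np.array([onz(c,p,.04) for p in q]); 
for a in P: print(a.round(4))
if len(P)==4:
    print("c",P.mean(0).round(4),[(round(float(np.linalg.norm(v)),4),round(float(np.degrees(np.arctan2(v[1],v[0]))),1)) for v in np.roll(P,-1,0)-P])
# screws: triangulate w1/w2 later
c2,_=pickle.load(open("pics/w2.pkl","rb"))
# ball in w2
i2=cv2.imread("pics/w2.png"); print(blob(i2,(100,170,80,60),75))
E
```

```text
[[353, 202], [344, 215], [332, 213], [334, 200]]
[0.6149 0.2304 0.04  ]
[0.6078 0.215  0.04  ]
[0.5948 0.2151 0.04  ]
[0.5946 0.2293 0.04  ]
c [0.603  0.2225 0.04  ] [(0.0169, -114.6), (0.013, 179.5), (0.0141, 90.7), (0.0203, 3.0)]
[(1346, array([140.4 , 198.04]), array([44, 39], dtype=int32))]
```

```bash
python3 - <<'E'
from box import *
c,s=pickle.load(open("pics/w1.pkl","rb")); im=cv2.imread("pics/w1.png").astype(int)
S=[]
for u,v in ((285,126),(368,126),(288,251),(365,251)):
    r=im[v-6:v+7,u-6:u+7].sum(2); m=r>np.median(r)+60; ys,xs=np.nonzero(m); p=(u-6+xs.mean(),v-6+ys.mean()); S.append(onz(c,p,.041)); print(np.round(p,1),S[-1].round(4),m.sum())
S=np.array(S); print("centre",S.mean(0).round(4))
for a,b in ((2,0),(3,1),(0,1),(2,3)):
    d=S[b]-S[a]; print(round(float(np.linalg.norm(d)),4),round(float(np.degrees(np.arctan2(d[1],d[0]))),2))
ct,cs=[__import__("plant").get_calibration(n) for n in("top","side")]
c2,_=pickle.load(open("pics/w2.pkl","rb"))
b,r=tri([(ct,(235.5,196.2)),(cs,(240.95,268.1)),(c2,(140.4,198.0))]); print("ball",b.round(4),np.round(r,1))
E
```

```text
[284.  126.3] [0.5326 0.2951 0.041 ] 6
[nan nan] [nan nan nan] 0
[nan nan] [nan nan nan] 0
[nan nan] [nan nan nan] 0
centre [nan nan nan]
nan nan
nan nan
nan nan
nan nan
ball [0.5949 0.1698 0.1466] [0.3 1.4 1.1]<stdin>:5: RuntimeWarning: Mean of empty slice.
  ret = ret.dtype.type(ret / rcount)
```

```bash
python3 - <<'E'
from box import *
c,s=pickle.load(open("pics/w1.pkl","rb")); c2,_=pickle.load(open("pics/w2.pkl","rb"))
S=np.array([onz(c,p,.041) for p in ((284.7,125.5),(368.2,125.5),(288.2,251.2),(365.1,251.2))])
print(S.round(4),"centre",S.mean(0).round(4))
for a,b in ((2,0),(3,1),(0,1),(2,3)):
    d=S[b]-S[a]; print(round(float(np.linalg.norm(d)),4),round(float(np.degrees(np.arctan2(d[1],d[0]))),2))
ct=S.mean(0)[:2]
for yaw in (9.4,):
  for C in (ct,np.array([.5844,.2377])):
    M=box(C,yaw); b=inbox(M,np.array([.5949,.1698,.1466])); print("ball",b.round(4),"ang",np.arctan2(b[1],b[2]-.045).round(3),np.hypot(b[1],b[2]-.045).round(4))
    for xf in (-.008,-.010,-.012):
      U=[(280,200),(350,288),(420,378)]; L=[(275,268),(340,352),(398,428)]
      f=lambda p:(90+(p[0]+.5)/6-.5,30+(p[1]+.5)/6-.5)
      u=np.array([onx(c2,M,f(p),xf)[1:] for p in U])-[0,.045]; l=np.array([onx(c2,M,f(p),xf)[1:] for p in L])-[0,.045]
      an=lambda v:np.arctan2(v[0],v[1]).round(3)
      du=u[0]-u[2]; dl=l[0]-l[2]; n=lambda d:np.array([d[1],-d[0]])/np.linalg.norm(d)
      mid=(u[[0,2]].mean(0)+l[[0,2]].mean(0))/2
      print(xf,"dir",an(du),an(dl),"perp offset from pivot mm U,L",round(u.mean(0)@n(du)*1e3,1),round(l.mean(0)@n(dl)*1e3,1),"radial angle mid",an(mid),np.linalg.norm(mid).round(4), "tip-ish",an(onx(c2,M,f((248,150)),xf)[1:]-[0,.045]))
E
```

```text
[[0.5332 0.296  0.041 ]
 [0.6161 0.3092 0.041 ]
 [0.5542 0.1658 0.041 ]
 [0.6374 0.1791 0.041 ]] centre [0.5853 0.2375 0.041 ]
0.1319 99.18
0.1319 99.3
0.084 9.06
0.0843 9.1
ball [-0.0015 -0.0684  0.1466] ang -0.593 0.1225
-0.008 dir 0.442 0.492 perp offset from pivot mm U,L 1.3 -11.9 radial angle mid 0.374 0.0573 tip-ish 0.471
-0.01 dir 0.442 0.492 perp offset from pivot mm U,L 3.9 -9.3 radial angle mid 0.415 0.0537 tip-ish 0.504
-0.012 dir 0.442 0.492 perp offset from pivot mm U,L 6.4 -6.8 radial angle mid 0.463 0.0502 tip-ish 0.54
ball [-0.0007 -0.0687  0.1466] ang -0.595 0.1226
-0.008 dir 0.442 0.492 perp offset from pivot mm U,L 2.1 -11.1 radial angle mid 0.385 0.0557 tip-ish 0.481
-0.01 dir 0.442 0.492 perp offset from pivot mm U,L 4.6 -8.6 radial angle mid 0.429 0.0521 tip-ish 0.515
-0.012 dir 0.442 0.492 perp offset from pivot mm U,L 7.2 -6.0 radial angle mid 0.478 0.0487 tip-ish 0.551
```

```bash
python3 - <<'E'
import cv2,numpy as np
im=cv2.imread("pics/w2.png")
c=im[40:108,112:165].astype(float); c=np.clip((c-30)*2.2,0,255).astype(np.uint8)
cv2.imwrite("pics/w2e.png",cv2.resize(c,None,fx=8.8,fy=8.8,interpolation=cv2.INTER_NEAREST))
c1=im=cv2.imread("pics/w1.png")[130:195,290:345].astype(float); c1=np.clip((c1-30)*2.2,0,255).astype(np.uint8)
cv2.imwrite("pics/w1e.png",cv2.resize(c1,None,fx=9,fy=9,interpolation=cv2.INTER_NEAREST))
E
```

```text
(no output)
```

View pics/w2e.png

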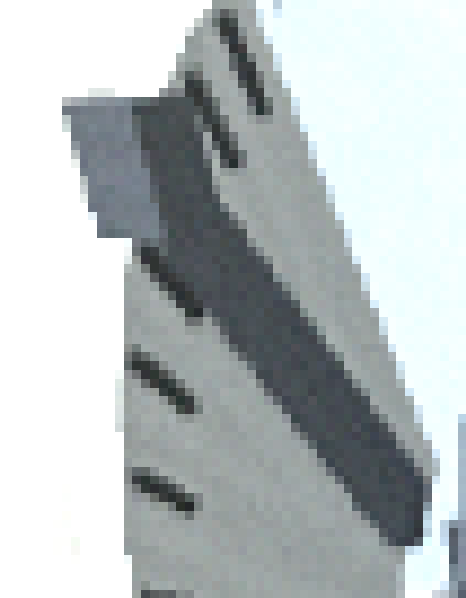

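View pics/w1e.png

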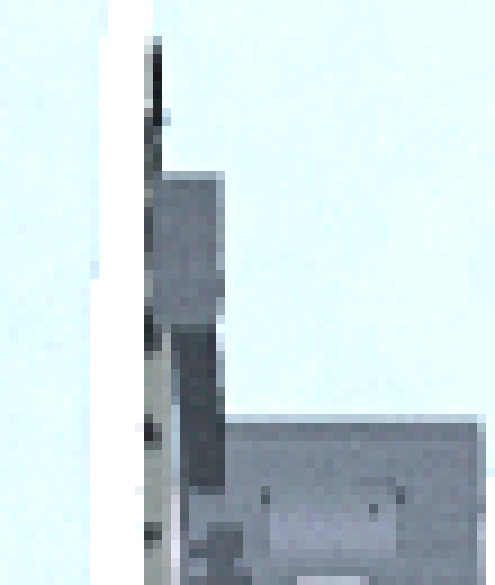

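```bash
python3 - <<'E'
from box import *
c1,_=pickle.load(open("pics/w1.pkl","rb")); c2,_=pickle.load(open("pics/w2.pkl","rb"))
M=box((.5850,.2376),9.15)
T={}
for n,a,b in (("tip",(314.9-.5,149.1-.5),(127.3-.5,51.4-.5)),("-y corner",(314.9-.5,166.1-.5),(130.75-.5,66.9-.5))):
    p,r=tri([(c1,a),(c2,b)]); q=inbox(M,p); T[n]=q; print(n,q.round(4),np.round(r,2),"ang",np.arctan2(q[1],q[2]-.045).round(3),"rad",np.hypot(q[1],q[2]-.045).round(4))
d=T["tip"]-T["-y corner"]; print("facet len",np.linalg.norm(d[1:]),"dir-45deg -> pointer angle",np.arctan2(d[1],d[2])-np.pi/4)
f=lambda p:(112+p[0]/8.8-.5,40+p[1]/8.8-.5)
an=lambda v:np.arctan2(v[0],v[1]).round(3)
for xf in (-.006,-.008,-.010,-.012):
    V={k:onx(c2,M,f(p),xf)[1:]-[0,.045] for k,p in dict(tip=(135,98),my=(165,238),py=(188,97),inU=(432,468),inL=(392,546),U1=(235,215),L1=(208,322)).items()}
    print(xf,{k:(float(an(v)),round(float(np.linalg.norm(v))*1e3,1)) for k,v in V.items()},"dirs U,L",an(V["U1"]-V["inU"]),an(V["L1"]-V["inL"]))
E
```

```text
tip [-0.0106  0.0419  0.118 ] [1.6 1.6] ang 0.521 rad 0.0841
-y corner [-0.01    0.0298  0.1181] [0.16 0.16] ang 0.387 rad 0.0789
facet len 0.012159051713685306 dir-45deg -> pointer angle 0.7954001947886966
-0.006 {'tip': (0.431, 91.3), 'my': (0.331, 85.6), 'py': (0.498, 84.6), 'inU': (0.439, 38.5), 'inL': (0.167, 46.1), 'U1': (0.441, 75.8), 'L1': (0.286, 78.7)} dirs U,L 0.442 0.452
-0.008 {'tip': (0.459, 88.3), 'my': (0.356, 82.3), 'py': (0.532, 81.6), 'inU': (0.511, 34.9), 'inL': (0.197, 42.0), 'U1': (0.475, 72.6), 'L1': (0.311, 75.2)} dirs U,L 0.442 0.452
-0.01 {'tip': (0.489, 85.3), 'my': (0.382, 79.0), 'py': (0.569, 78.8), 'inU': (0.6, 31.4), 'inL': (0.234, 37.8), 'U1': (0.513, 69.5), 'L1': (0.338, 71.7)} dirs U,L 0.442 0.452
-0.012 {'tip': (0.521, 82.5), 'my': (0.412, 75.7), 'py': (0.608, 76.0), 'inU': (0.71, 28.2), 'inL': (0.28, 33.8), 'U1': (0.555, 66.5), 'L1': (0.367, 68.3)} dirs U,L 0.442 0.452
```

The pointer's edges run at about 0.44-0.45 rad and its tip sits at about 0.47-0.49, so it leans to +y by roughly 0.46. Triangulating the ball from three views puts the lever at -0.59, 122.5 mm from the hinge. I'll pinch the ball, swing it to about 0.46, then compare lever and pointer in one picture.

```bash
python3 -m crank '[{"fingers":91,"offset":[-45,2,0],"yaw":0},{"fingers":91,"offset":[-90,5,0],"yaw":0},{"fingers":91,"offset":[-130,8,0],"yaw":0},{"fingers":91,"offset":[-142,8,0],"yaw":0},{"fingers":91,"offset":[-142,8,-20],"yaw":0},{"fingers":91,"offset":[-142,8,-50],"yaw":0},{"fingers":91,"offset":[-142,8,-80],"yaw":0},{"fingers":91,"offset":[-142,8,-100],"yaw":0}]' 10; python3 shot.py w3
```

```text
clock: 3.75
eef_pos: [0.5944, 0.1716, 0.1329]
eef_rot: [0.458, 0.538, -0.459, 0.538]
ft_force: [-1.0, -0.3, -0.2]
width: 0.0908
3.75 [0.5944 0.1716 0.1329] [ 0.26  0.45  1.58 -0.    1.12  0.1 ]
```

View pics/w3.png

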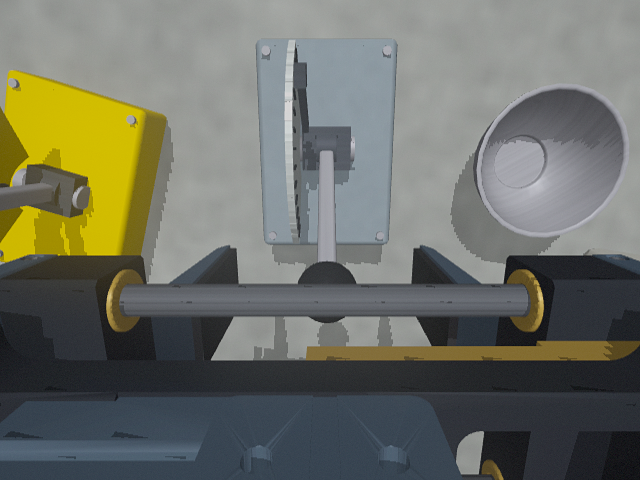

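The ball at (328,292) is centred between the open fingers, and the pointer end is visible at (301,75). Closing.

```bash
python3 -m crank '[{"fingers":20,"offset":[0,0,0],"yaw":0},{"fingers":20,"offset":[0,0,0],"yaw":0},{"fingers":20,"offset":[0,0,0],"yaw":0},{"fingers":20,"offset":[0,0,0],"yaw":0},{"fingers":20,"offset":[0,0,0],"yaw":0},{"fingers":20,"offset":[0,0,0],"yaw":0},{"fingers":20,"offset":[0,0,0],"yaw":0}]' 10
python3 - <<'E'
import numpy as np
a0=-.593;y=np.radians(9.15)
for a in np.linspace(a0,.46,17)[1:]:
    d=122*(np.sin(a)-np.sin(a0)); print(round(a,2),np.round([-np.sin(y)*d,np.cos(y)*d,122*(np.cos(a)-np.cos(a0))],1))
E
```

```text
clock: 4.5
eef_pos: [0.5959, 0.1715, 0.1341]
eef_rot: [0.459, 0.538, -0.459, 0.538]
ft_force: [-0.2, 0.8, -0.6]
width: 0.0378
-0.53 [-1.1  6.7  4.3]
-0.46 [-2.2 13.7  8.1]
-0.4 [-3.4 20.9 11.4]
-0.33 [-4.6 28.3 14.3]
-0.26 [-5.8 35.9 16.6]
-0.2 [-7.  43.6 18.4]
-0.13 [-8.3 51.4 19.8]
-0.07 [-9.6 59.3 20.6]
-0.0 [-10.8  67.2  20.8]
0.07 [-12.1  75.2  20.6]
0.13 [-13.4  83.   19.8]
0.2 [-14.6  90.9  18.5]
0.26 [-15.9  98.6  16.6]
0.33 [-17.1 106.2  14.3]
0.39 [-18.3 113.6  11.5]
0.46 [-19.5 120.8   8.1]
```

```bash
python3 -m crank '[{"fingers":20,"offset":[0,0,0],"yaw":0},{"fingers":20,"offset":[0,0,0],"yaw":0},{"fingers":20,"offset":[0,0,0],"yaw":0}]' 10
```

```text
clock: 4.8
eef_pos: [0.5955, 0.1714, 0.1339]
eef_rot: [0.459, 0.538, -0.459, 0.538]
ft_force: [-2.5, 0.3, 1.6]
width: 0.029
```

Opening is 29 mm, so the ball is held. I'll swing along the arc.

```bash
python3 -m crank '[{"fingers":20,"offset":[-1,7,4],"yaw":0},{"fingers":20,"offset":[-2,14,8],"yaw":0},{"fingers":20,"offset":[-3.5,21,11.5],"yaw":0},{"fingers":20,"offset":[-4.5,28,14],"yaw":0},{"fingers":20,"offset":[-6,36,16.5],"yaw":0},{"fingers":20,"offset":[-7,43.5,18.5],"yaw":0},{"fingers":20,"offset":[-8.5,51.5,20],"yaw":0},{"fingers":20,"offset":[-9.5,59,20.5],"yaw":0}]' 10
```

```text
clock: 5.6
eef_pos: [0.5859, 0.2313, 0.1546]
eef_rot: [0.459, 0.538, -0.459, 0.538]
ft_force: [-3.1, -2.9, 0.8]
width: 0.029
```

```bash
python3 -m crank '[{"fingers":20,"offset":[-1.5,8,0.5],"yaw":0},{"fingers":20,"offset":[-2.5,16,0],"yaw":0},{"fingers":20,"offset":[-4,24,-0.5],"yaw":0},{"fingers":20,"offset":[-5,32,-2],"yaw":0},{"fingers":20,"offset":[-6.5,39.5,-4],"yaw":0},{"fingers":20,"offset":[-7.5,47,-6],"yaw":0},{"fingers":20,"offset":[-9,54.5,-9],"yaw":0},{"fingers":20,"offset":[-10,62,-12.5],"yaw":0}]' 10; python3 shot.py w4;python3 - <<'E'
import cv2
from plant import camera
cv2.imwrite("pics/side1.png",camera("side"));cv2.imwrite("pics/top1.png",camera("top"))
E
```

```text
clock: 6.4
eef_pos: [0.576, 0.2936, 0.1421]
eef_rot: [0.459, 0.538, -0.459, 0.538]
ft_force: [-6.1, -1.0, 4.4]
width: 0.0288
6.4 [0.576  0.2936 0.1421] [0.45 0.48 1.5  0.   1.17 0.29]
```

View pics/w4.png

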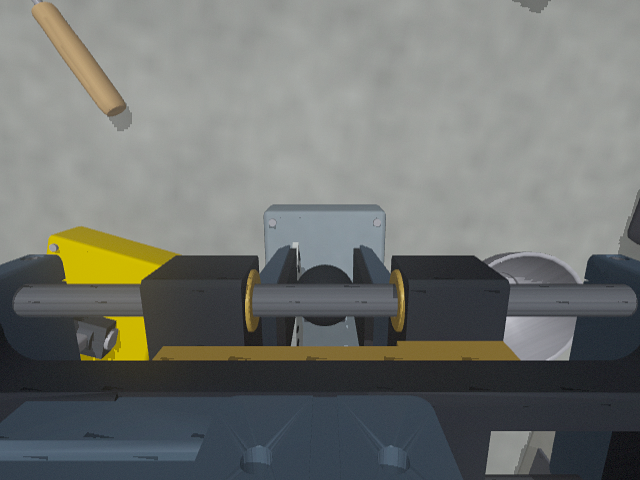

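```bash
python3 -m crank '[{"fingers":70,"offset":[0,0,0],"yaw":0},{"fingers":70,"offset":[0,0,0],"yaw":0},{"fingers":70,"offset":[0,0,0],"yaw":0},{"fingers":70,"offset":[0,0,0],"yaw":0},{"fingers":70,"offset":[0,0,30],"yaw":0},{"fingers":70,"offset":[0,0,70],"yaw":0},{"fingers":70,"offset":[0,0,92],"yaw":0}]' 10
python3 -m crank '[{"fingers":70,"offset":[45,-35,0],"yaw":0},{"fingers":70,"offset":[80,-65,0],"yaw":0},{"fingers":70,"offset":[115,-95,0],"yaw":0},{"fingers":70,"offset":[150,-125,0],"yaw":0},{"fingers":70,"offset":[161,-132,0],"yaw":0},{"fingers":70,"offset":[161,-132,0],"yaw":0},{"fingers":70,"offset":[161,-132,0],"yaw":0},{"fingers":70,"offset":[161,-132,0],"yaw":0}]' 10
python3 shot.py w5; python3 - <<'E'
import cv2
im=cv2.imread("pics/w5.png")
cv2.imwrite("pics/w5c.png",cv2.resize(im[0:150,60:250],None,fx=4,fy=4,interpolation=cv2.INTER_CUBIC))
E
```

```text
clock: 7.25
eef_pos: [0.5777, 0.2929, 0.2373]
eef_rot: [0.461, 0.537, -0.457, 0.539]
ft_force: [0.1, 0.2, 0.4]
width: 0.0699
clock: 8.05
eef_pos: [0.7365, 0.1617, 0.2343]
eef_rot: [0.459, 0.538, -0.458, 0.538]
ft_force: [-0.4, 0.1, -0.0]
width: 0.07
8.05 [0.7365 0.1617 0.2343] [0.2  0.61 1.03 0.   1.5  0.04]
```

View pics/w5c.png

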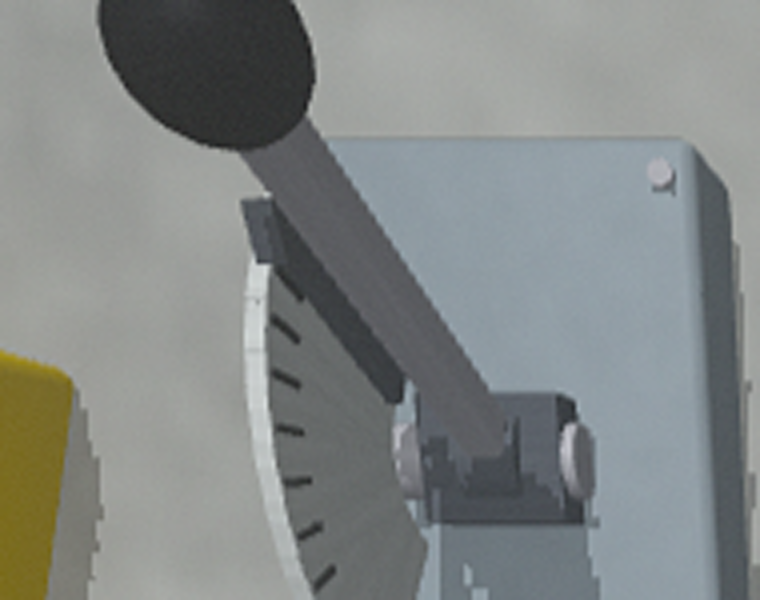

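```bash
cat > lsd.py <<'E'
import sys
from box import *
n,x0,y0,x1,y1=sys.argv[1],*map(int,sys.argv[2:6])
c,_=pickle.load(open(f"pics/{n}.pkl","rb")); g=cv2.imread(f"pics/{n}.png",0)
M=box((.5850,.2376),9.15)
L=cv2.createLineSegmentDetector(cv2.LSD_REFINE_ADV).detect(g)[0].reshape(-1,4)
for l in L:
    a,b=l[:2],l[2:]
    if min(a[0],b[0])<x0 or max(a[0],b[0])>x1 or min(a[1],b[1])<y0 or max(a[1],b[1])>y1 or np.hypot(*(a-b))<12: continue
    p,q=onx(c,M,a,-.0095)[1:],onx(c,M,b,-.0095)[1:]; d=p-q
    if d[1]<0:d=-d
    d/=np.linalg.norm(d); off=(p-[0,.045])@[d[1],-d[0]]
    print(l.round(1).tolist(),"len",round(float(np.hypot(*(a-b))),1),"ang",round(float(np.arctan2(d[0],d[1])),3),"off(x=-9.5) mm",round(off*1e3,1))
E
echo w5; python3 lsd.py w5 100 20 195 115; echo w2; python3 lsd.py w2 100 30 175 115; echo w2lever;  python3 lsd.py w2 130 110 190 190
```

```text
w5
[126.0999984741211, 101.9000015258789, 126.30000305175781, 66.9000015258789] len 35.0 ang -1.323 off(x=-9.5) mm 85.8
[123.5999984741211, 64.5999984741211, 119.19999694824219, 50.29999923706055] len 15.0 ang 1.192 off(x=-9.5) mm -68.9
[136.6999969482422, 29.100000381469727, 182.0, 97.19999694824219] len 81.8 ang 0.462 off(x=-9.5) mm 26.0
[156.10000610351562, 100.19999694824219, 136.89999389648438, 75.30000305175781] len 31.5 ang 0.48 off(x=-9.5) mm -10.5
[128.89999389648438, 51.0, 160.10000610351562, 92.5999984741211] len 52.0 ang 0.463 off(x=-9.5) mm 1.3
w2
[130.10000610351562, 49.0, 135.8000030517578, 38.20000076293945] len 12.2 ang -0.775 off(x=-9.5) mm 80.0
[122.5999984741211, 65.80000305175781, 118.0999984741211, 51.5] len 15.0 ang 1.178 off(x=-9.5) mm -67.9
[119.5, 66.9000015258789, 120.30000305175781, 106.9000015258789] len 40.0 ang -1.36 off(x=-9.5) mm 92.7
[151.3000030517578, 76.4000015258789, 160.5, 93.0999984741211] len 19.1 ang 0.672 off(x=-9.5) mm -3.5
[138.1999969482422, 37.400001525878906, 154.39999389648438, 74.9000015258789] len 40.9 ang 0.84 off(x=-9.5) mm -5.8
[1
[... 848 characters left out ...]
2.7
[160.60000610351562, 187.5, 173.1999969482422, 188.3000030517578] len 12.6 ang 0.136 off(x=-9.5) mm -71.6
[179.39999389648438, 168.10000610351562, 179.39999389648438, 185.60000610351562] len 17.5 ang -1.319 off(x=-9.5) mm -10.4
[175.60000610351562, 187.89999389648438, 189.39999389648438, 188.1999969482422] len 13.8 ang 0.118 off(x=-9.5) mm -70.9
[188.5, 176.89999389648438, 188.60000610351562, 161.89999389648438] len 15.0 ang -1.306 off(x=-9.5) mm -34.5
[186.3000030517578, 159.39999389648438, 186.39999389648438, 144.39999389648438] len 15.0 ang -1.311 off(x=-9.5) mm -28.0
[171.6999969482422, 178.10000610351562, 171.3000030517578, 163.10000610351562] len 15.0 ang -1.381 off(x=-9.5) mm 11.2
```

Measured from edge directions in one image, the lever stands at 0.462 and the pointer at 0.480-0.484, unchanged from before the swing. It's about 0.02 rad (2.4 mm) short, so I'll regrasp and nudge it.

```bash
python3 -m crank '[{"fingers":70,"offset":[-40,32,0],"yaw":0},{"fingers":70,"offset":[-80,65,0],"yaw":0},{"fingers":70,"offset":[-120,98,0],"yaw":0},{"fingers":70,"offset":[-155,127,0],"yaw":0},{"fingers":70,"offset":[-161,132,0],"yaw":0},{"fingers":70,"offset":[-161,132,-30],"yaw":0},{"fingers":70,"offset":[-161,132,-65],"yaw":0},{"fingers":70,"offset":[-161,132,-92],"yaw":0}]' 10
python3 -m crank '[{"fingers":20,"offset":[0,0,0],"yaw":0},{"fingers":20,"offset":[0,0,0],"yaw":0},{"fingers":20,"offset":[0,0,0],"yaw":0},{"fingers":20,"offset":[0,0,0],"yaw":0},{"fingers":20,"offset":[0,0,0],"yaw":0},{"fingers":20,"offset":[0,0,0],"yaw":0},{"fingers":20,"offset":[0,0,0],"yaw":0},{"fingers":20,"offset":[0,0,0],"yaw":0}]' 10
```

```text
clock: 8.9
eef_pos: [0.5753, 0.2929, 0.141]
eef_rot: [0.458, 0.538, -0.458, 0.538]
ft_force: [-0.8, -0.1, 0.4]
width: 0.0703
clock: 9.7
eef_pos: [0.576, 0.293, 0.1429]
eef_rot: [0.459, 0.538, -0.459, 0.538]
ft_force: [-2.9, 0.5, 5.5]
width: 0.0293
```

```bash
python3 -m crank '[{"fingers":20,"offset":[-0.2,1.2,-0.5],"yaw":0},{"fingers":20,"offset":[-0.4,2.3,-1],"yaw":0},{"fingers":20,"offset":[-0.4,2.3,-1],"yaw":0},{"fingers":20,"offset":[-0.4,2.3,-1],"yaw":0}]' 10
python3 -m crank '[{"fingers":70,"offset":[0,0,0],"yaw":0},{"fingers":70,"offset":[0,0,0],"yaw":0},{"fingers":70,"offset":[0,0,0],"yaw":0},{"fingers":70,"offset":[0,0,0],"yaw":0},{"fingers":70,"offset":[0,0,30],"yaw":0},{"fingers":70,"offset":[0,0,70],"yaw":0},{"fingers":70,"offset":[0,0,93],"yaw":0}]' 10
python3 -m crank '[{"fingers":70,"offset":[45,-35,0],"yaw":0},{"fingers":70,"offset":[80,-65,0],"yaw":0},{"fingers":70,"offset":[115,-95,0],"yaw":0},{"fingers":70,"offset":[150,-125,0],"yaw":0},{"fingers":70,"offset":[161,-150,0],"yaw":0},{"fingers":70,"offset":[161,-155,0],"yaw":0},{"fingers":70,"offset":[161,-155,0],"yaw":0},{"fingers":70,"offset":[161,-155,0],"yaw":0}]' 10
python3 shot.py w6; python3 lsd.py w6 90 0 205 115
```

```text
clock: 10.1
eef_pos: [0.5756, 0.2954, 0.1417]
eef_rot: [0.459, 0.538, -0.459, 0.538]
ft_force: [-2.9, 0.8, 4.7]
width: 0.0288
clock: 10.8
eef_pos: [0.577, 0.2952, 0.2369]
eef_rot: [0.46, 0.537, -0.458, 0.539]
ft_force: [0.4, -0.1, 1.5]
width: 0.0697
clock: 11.6
eef_pos: [0.7363, 0.141, 0.2341]
eef_rot: [0.459, 0.538, -0.459, 0.538]
ft_force: [-0.8, -0.0, -0.2]
width: 0.0701
11.6 [0.7363 0.141  0.2341] [0.17 0.6  1.05 0.   1.49 0.01]
[127.69999694824219, 83.19999694824219, 126.9000015258789, 36.900001525878906] len 46.2 ang -1.365 off(x=-9.5) mm 85.9
[124.5, 35.599998474121094, 120.0999984741211, 20.399999618530273] len 15.8 ang 1.21 off(x=-9.5) mm -70.7
[165.1999969482422, 90.69999694824219, 163.89999389648438, 75.5999984741211] len 15.2 ang -1.529 off(x=-9.5) mm 26.8
[122.4000015258789, 74.30000305175781, 123.9000015258789, 88.0] len 13.8 ang -1.541 off(x=-9.5) mm 94.6
[121.80000305175781, 35.599998474121094, 121.5, 73.0999984741211] len 37.5 ang -1.324 off(x=-9.5) mm 92.5
[132.60000610351562, 22.200000762939453, 161.3000030517578, 68.9000015258789] len 54.9 ang 0.526 off(x=-9.5) mm -1.8
[157.5, 76.4000015258789, 137.5, 47.29999923706055] len 35.3 ang 0.482 off(x=-9.5) mm -11.3
```

View pics/w6.png

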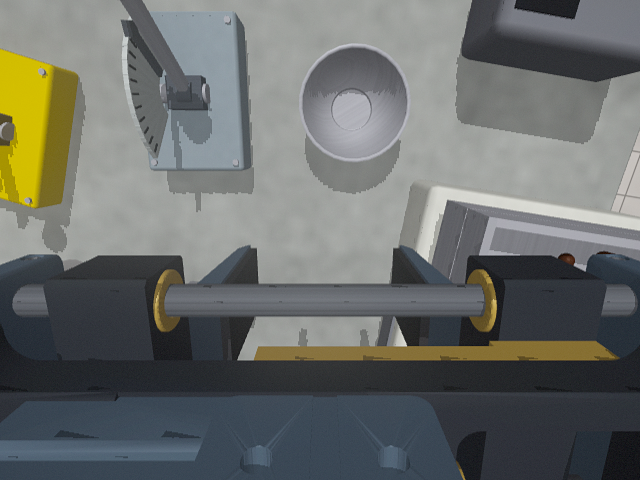

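That view cut off the ball at the top edge. I'll shift the camera +y for a full view.

```bash
python3 -m crank '[{"fingers":70,"offset":[0,40,0],"yaw":0},{"fingers":70,"offset":[0,60,0],"yaw":0},{"fingers":70,"offset":[0,60,0],"yaw":0},{"fingers":70,"offset":[0,60,0],"yaw":0}]' 10
python3 shot.py w7; python3 lsd.py w7 90 30 215 185;  python3 - <<'E'
import cv2
im=cv2.imread("pics/w7.png")
cv2.imwrite("pics/w7c.png",cv2.resize(im[20:170,60:250],None,fx=4,fy=4,interpolation=cv2.INTER_CUBIC))
E
```

```text
clock: 12.05
eef_pos: [0.7364, 0.2008, 0.234]
eef_rot: [0.458, 0.538, -0.459, 0.539]
ft_force: [-0.0, -0.3, 0.1]
width: 0.0699
12.05 [0.7364 0.2008 0.234 ] [ 0.25  0.63  1.   -0.    1.51  0.09]
[125.19999694824219, 158.10000610351562, 124.30000305175781, 120.5999984741211] len 37.6 ang -1.379 off(x=-9.5) mm 86.0
[122.9000015258789, 95.5999984741211, 98.19999694824219, 90.4000015258789] len 25.2 ang -0.028 off(x=-9.5) mm 47.4
[126.30000305175781, 51.599998474121094, 139.0, 76.4000015258789] len 27.9 ang 0.773 off(x=-9.5) mm 9.6
[103.19999694824219, 44.20000076293945, 124.9000015258789, 51.599998474121094] len 22.9 ang -0.079 off(x=-9.5) mm 83.6
[122.19999694824219, 116.69999694824219, 117.9000015258789, 104.0] len 13.4 ang 1.175 off(x=-9.5) mm -66.6
[180.60000610351562, 139.10000610351562, 199.39999389648438, 139.0] len 18.8 ang -0.026 off(x=-9.5) mm 15.2
[204.6999969482422, 148.10000610351562, 203.60000610351562, 168.10000610351562] len 20.1 ang -1.18 off(x=-9.5) mm -85.7
[136.8000030517578, 85.0999984741211, 178.89999389648438, 138.8000030517578] len 68.2 ang 0.499 off(x=-9.5) mm 22.2
[200.60000610351562, 169.8000030517578, 169.39999389648438, 170.0] len 31.3 ang 0.058 off(x=-9.5) mm -15.3
[162.8000030517578, 168.10000610351562, 162.89999389648438, 155.60000610351562] len 12.5 ang -1.323 off(x=-9.5) mm 23.2
[157.5, 165.1999969482422, 164.39999389648438, 175.1999969482422] len 12.2 ang 0.706 off(x=-9.5) mm -30.7
[154.10000610351562, 143.39999389648438, 134.6999969482422, 124.0] len 27.4 ang 0.472 off(x=-9.5) mm -8.3
[133.8000030517578, 86.5, 124.0999984741211, 94.0] len 12.3 ang -0.469 off(x=-9.5) mm 76.8
[126.30000305175781, 102.4000015258789, 157.89999389648438, 137.1999969482422] len 47.0 ang 0.489 off(x=-9.5) mm 0.2
[139.39999389648438, 76.30000305175781, 204.39999389648438, 76.19999694824219] len 65.0 ang -0.187 off(x=-9.5) mm 72.5
```

View pics/w7c.png

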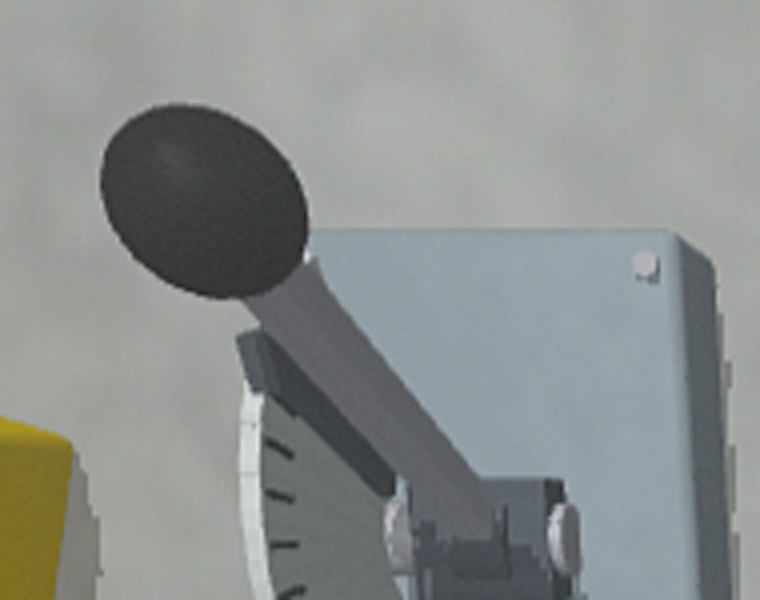

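```bash
python3 - <<'E'
from box import *
from plant import *
M=box((.5850,.2376),9.15)
c,_=pickle.load(open("pics/w7.pkl","rb")); im=cv2.imread("pics/w7.png")
m=(im[35:100,75:142].max(2)<80).astype(np.uint8); cn=max(cv2.findContours(m,0,1)[0],key=cv2.contourArea)
e=cv2.fitEllipse(cv2.convexHull(cn)); uv=np.array(e[0])+[75,35]; print("ellipse",e,uv)
p=onx(c,M,uv,0); print("ball on x=0:",p.round(4),"ang",np.arctan2(p[1],p[2]-.045),np.hypot(p[1],p[2]-.045))
t=camera("top"); cv2.imwrite("pics/top2.png",t); s=camera("side"); cv2.imwrite("pics/side2.png",s)
print(blob(t,(190,170,60,50)),blob(s,(205,250,70,70)))
E
```

```text
ellipse ((35.79636764526367, 35.21769714355469), (43.18928909301758, 55.726505279541016), 126.60261535644531) [110.79636765  70.21769714]
ball on x=0: [0.     0.0573 0.1531] ang 0.48740630786023276 0.12230420227143182
[(31, array([231.52, 173.87]), array([ 5, 11], dtype=int32)), (69, array([209.38, 174.36]), array([25,  7], dtype=int32)), (99, array([234.45, 202.27]), array([14, 43], dtype=int32))] [(64, array([225.09, 299.14]), array([9, 9], dtype=int32))]
```

View pics/side2.png

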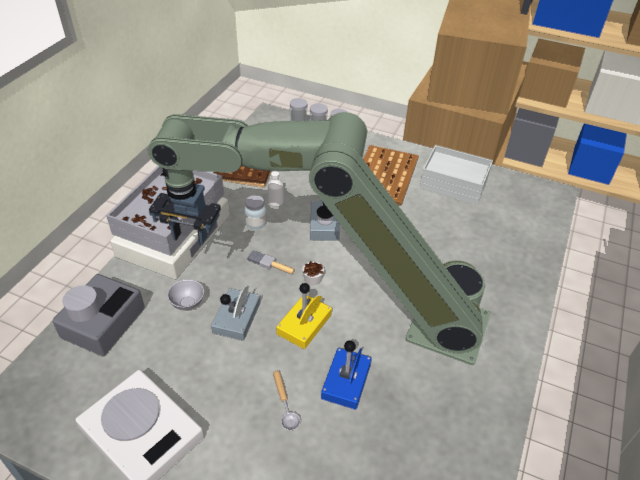

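With the ball at 0.487 (radius 122.3 mm, as it should be) and lever edges at 0.49-0.50 against a pointer at about 0.48, the lever is in line. In the side view the ball sits at (225,299) on the grey box, and everything else stands as before. On to the button.

```bash
python3 -m crank '[{"fingers":0,"offset":[-20,-40,5],"yaw":0},{"fingers":0,"offset":[-40,-82,5],"yaw":0},{"fingers":0,"offset":[-60,-126,5],"yaw":0},{"fingers":0,"offset":[-80,-170,5],"yaw":0},{"fingers":0,"offset":[-100,-214,5],"yaw":0},{"fingers":0,"offset":[-120,-258,5],"yaw":0},{"fingers":0,"offset":[-140,-302,5],"yaw":0},{"fingers":0,"offset":[-160,-345,5],"yaw":0}]' 10
python3 -m crank '[{"fingers":0,"offset":[-20,-40,0],"yaw":0},{"fingers":0,"offset":[-40,-80,0],"yaw":0},{"fingers":0,"offset":[-60,-115,0],"yaw":0},{"fingers":0,"offset":[-66,-126,0],"yaw":0},{"fingers":0,"offset":[-66,-126,0],"yaw":0},{"fingers":0,"offset":[-66,-126,0],"yaw":0}]' 10
python3 shot.py b1
```

```text
clock: 13.0
eef_pos: [0.5755, -0.1478, 0.2394]
eef_rot: [0.459, 0.537, -0.459, 0.538]
ft_force: [-0.5, 0.0, -0.0]
width: 0.009
clock: 13.6
eef_pos: [0.5112, -0.2707, 0.2391]
eef_rot: [0.459, 0.538, -0.459, 0.538]
ft_force: [0.1, 0.4, 0.4]
width: 0.0009
13.6 [ 0.5112 -0.2707  0.2391] [-0.51  0.31  1.51  0.    1.32 -0.67]
```

View pics/b1.png

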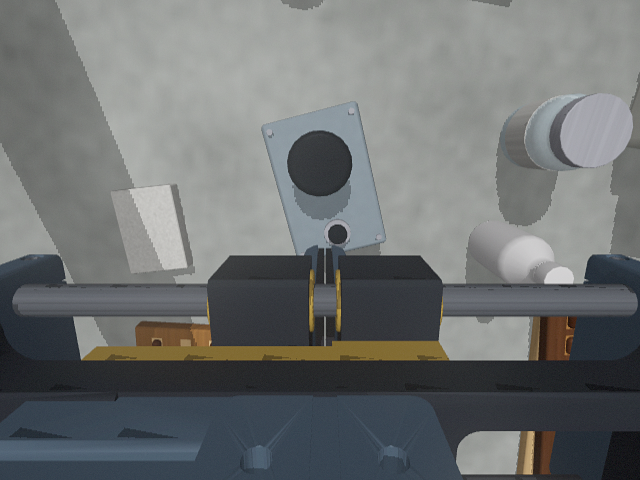

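The broad run cap is at (320,163) and the small reset at (337,234). I'll take a second view for height.

```bash
python3 -m crank '[{"fingers":0,"offset":[-45,15,0],"yaw":0},{"fingers":0,"offset":[-90,20,0],"yaw":0},{"fingers":0,"offset":[-90,20,0],"yaw":0},{"fingers":0,"offset":[-90,20,0],"yaw":0}]' 10
python3 shot.py b2; python3 - <<'E'
from h import *
import pickle
from plant import get_calibration
obs=[]
for n,roi in (("b1",(275,120,90,85)),("b2",(380,130,110,110))):
    c,_=pickle.load(open(f"pics/{n}.pkl","rb")); im=cv2.imread(f"pics/{n}.png"); x,y,w,h=roi
    m=(im[y:y+h,x:x+w].max(2)<65).astype(np.uint8); cn=max(cv2.findContours(m,0,1)[0],key=cv2.contourArea)
    e=cv2.fitEllipse(cv2.convexHull(cn)); uv=np.array(e[0])+[x,y]; print(n,uv.round(1),np.round(e[1],1)); obs.append((c,uv))
    print("on z .094",onz(c,uv,.094).round(4))
ct=get_calibration("top")
print(tri(obs)); print(tri(obs+[(ct,(364.4,231.1))]))
E
```

```text
clock: 14.05
eef_pos: [0.4215, -0.2502, 0.2396]
eef_rot: [0.459, 0.538, -0.458, 0.539]
ft_force: [0.1, 0.3, 0.4]
width: 0.0005
14.05 [ 0.4215 -0.2502  0.2396] [-0.56  0.17  1.71  0.    1.27 -0.72]
b1 [319.4 163.1] [64.3 64.6]
on z .094 [ 0.4985 -0.218   0.094 ]
b2 [410.1 200.3] [61.  64.1]
on z .094 [ 0.4967 -0.2176  0.094 ]
(array([ 0.49846654, -0.21830845,  0.08757837]), [np.float64(0.004580988612351348), np.float64(0.0045809886123800245)])
(array([ 0.49842062, -0.21866977,  0.08807735]), [np.float64(0.38918231595412633), np.float64(0.41425880151434674), np.float64(0.7926411724539651)])
```

View pics/b2.png

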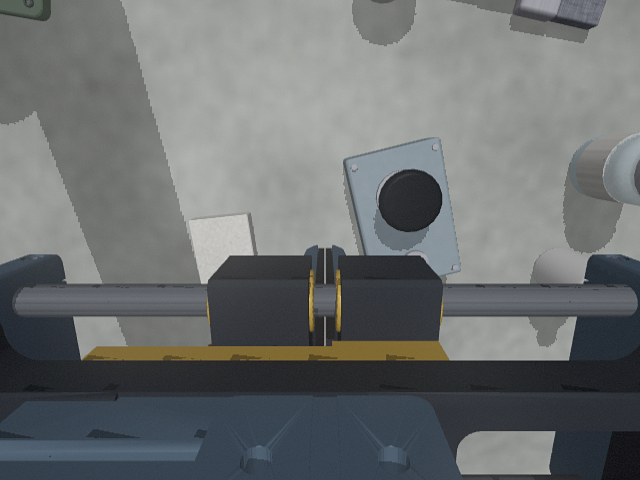

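The centre is (0.498,-0.218). The triangulated 88 mm is the middle of the visible cap (80-94 mm), so a top at 94 mm fits. I move above it and then go down.

```bash
python3 -m crank '[{"fingers":0,"offset":[40,17,0],"yaw":0},{"fingers":0,"offset":[77,32,0],"yaw":0},{"fingers":0,"offset":[77,32,-30],"yaw":0},{"fingers":0,"offset":[77,32,-70],"yaw":0},{"fingers":0,"offset":[77,32,-105],"yaw":0},{"fingers":0,"offset":[77,32,-130],"yaw":0},{"fingers":0,"offset":[77,32,-135],"yaw":0},{"fingers":0,"offset":[77,32,-135],"yaw":0}]' 10; python3 -c "
from plant import *;s=read_state();print(s['eef_pos'],s['ft_force'])"
```

```text
clock: 14.9
eef_pos: [0.499, -0.2189, 0.1034]
eef_rot: [0.459, 0.538, -0.459, 0.538]
ft_force: [0.6, -0.4, -0.4]
width: 0.0003
[ 0.49901403 -0.21885652  0.10337664] [ 0.62351783 -0.43658565 -0.36426645]
```

```bash
python3 -m crank '[{"fingers":0,"offset":[0,0,-4],"yaw":0},{"fingers":0,"offset":[0,0,-8],"yaw":0},{"fingers":0,"offset":[0,0,-8],"yaw":0}]' 10; python3 -m crank '[{"fingers":0,"offset":[0,0,-1],"yaw":0},{"fingers":0,"offset":[0,0,-2],"yaw":0},{"fingers":0,"offset":[0,0,-2],"yaw":0}]' 10;  python3 -m crank '[{"fingers":0,"offset":[0,0,-1],"yaw":0},{"fingers":0,"offset":[0,0,-2],"yaw":0},{"fingers":0,"offset":[0,0,-2],"yaw":0}]' 10; python3 -m crank '[{"fingers":0,"offset":[0,0,-1],"yaw":0},{"fingers":0,"offset":[0,0,-2],"yaw":0},{"fingers":0,"offset":[0,0,-2],"yaw":0}]' 10
```

```text
clock: 15.2
eef_pos: [0.4983, -0.2193, 0.0964]
eef_rot: [0.459, 0.538, -0.459, 0.538]
ft_force: [0.8, 0.7, 0.3]
width: 0.0004
clock: 15.5
eef_pos: [0.4981, -0.2193, 0.0943]
eef_rot: [0.459, 0.538, -0.459, 0.538]
ft_force: [0.3, 0.0, 1.8]
width: 0.0006
clock: 15.8
eef_pos: [0.4981, -0.2193, 0.0923]
eef_rot: [0.459, 0.538, -0.459, 0.538]
ft_force: [-0.4, -0.8, 5.3]
width: -0.0
clock: 16.1
eef_pos: [0.4982, -0.2193, 0.0903]
eef_rot: [0.459, 0.538, -0.459, 0.538]
ft_force: [-0.6, 0.4, 5.4]
width: 0.0006
```

Contact came at z of about 94 mm, and 5.4 N at 3.7 mm matches the spring. Another 8.3 mm to go.

```bash
python3 -m crank '[{"fingers":0,"offset":[0,0,-2],"yaw":0},{"fingers":0,"offset":[0,0,-4],"yaw":0},{"fingers":0,"offset":[0,0,-6],"yaw":0},{"fingers":0,"offset":[0,0,-7],"yaw":0},{"fingers":0,"offset":[0,0,-8],"yaw":0},{"fingers":0,"offset":[0,0,-8],"yaw":0},{"fingers":0,"offset":[0,0,-8],"yaw":0}]' 10; python3 shot.py b3;python3 - <<'E'
import cv2
from plant import *
cv2.imwrite("pics/side3.png",camera("side"));cv2.imwrite("pics/top3.png",camera("top"))
import numpy as np
F=[];
s=read_state();print(s['eef_pos'],s['ft_force'])
E
```

```text
clock: 16.8
eef_pos: [0.4981, -0.2193, 0.0828]
eef_rot: [0.459, 0.538, -0.459, 0.538]
ft_force: [-1.9, 0.6, 8.9]
width: 0.0006
16.8 [ 0.4981 -0.2193  0.0828] [-0.44  0.39  1.82 -0.    0.93 -0.59]
[ 0.49815802 -0.21929391  0.08286907] [-1.48540889  1.6070675   8.88546758]
```

View pics/b3.png

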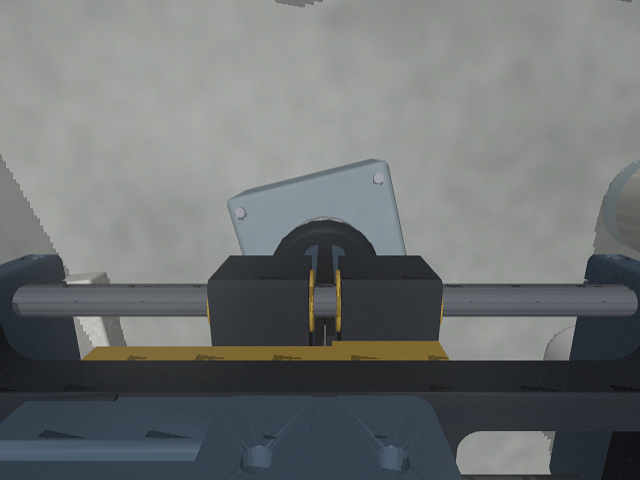

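View pics/side3.png

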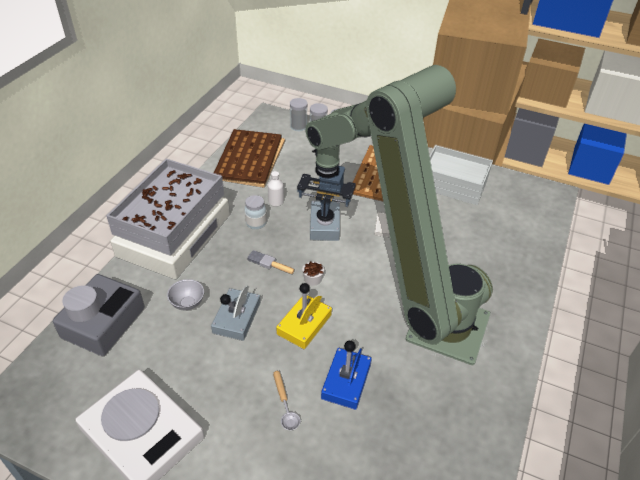

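The fingers rest on the cap in both views, with z at 82.8 mm and 8.9 N, which is half travel. Add 0.5 mm and hold for 4 s.

```bash
python3 -m crank '[{"fingers":0,"offset":[0,0,-0.5],"yaw":0},{"fingers":0,"offset":[0,0,-0.5],"yaw":0},{"fingers":0,"offset":[0,0,-0.5],"yaw":0},{"fingers":0,"offset":[0,0,-0.5],"yaw":0},{"fingers":0,"offset":[0,0,-0.5],"yaw":0},{"fingers":0,"offset":[0,0,-0.5],"yaw":0},{"fingers":0,"offset":[0,0,-0.5],"yaw":0},{"fingers":0,"offset":[0,0,-0.5],"yaw":0}]' 10
for i in 1 2 3 4; do python3 -m crank '[{"fingers":0,"offset":[0,0,0],"yaw":0},{"fingers":0,"offset":[0,0,0],"yaw":0},{"fingers":0,"offset":[0,0,0],"yaw":0},{"fingers":0,"offset":[0,0,0],"yaw":0},{"fingers":0,"offset":[0,0,0],"yaw":0},{"fingers":0,"offset":[0,0,0],"yaw":0},{"fingers":0,"offset":[0,0,0],"yaw":0},{"fingers":0,"offset":[0,0,0],"yaw":0}]' 10; done
python3 - <<'E'
from box import *
from plant import *
t=camera("top"); cv2.imwrite("pics/top4.png",t); s=camera("side")
M=box((.5850,.2376),9.15)
a=[b for b in blob(t,(190,170,50,45)) if b[0]<110]; b=blob(s,(205,250,70,70)); print(a,b)
ct,cs=get_calibration("top"),get_calibration("side")
for x in a:
    p,r=tri([(ct,x[1]),(cs,b[0][1])]); q=inbox(M,p); print(q.round(4),np.round(r,1),"ang",np.arctan2(q[1],q[2]-.045).round(3))
# bystander change, start vs now
import numpy as np
t0=cv2.imread("pics/top0.png"); d=(cv2.absdiff(t,t0).max(2)>40).astype(np.uint8); d=cv2.morphologyEx(d,cv2.MORPH_OPEN,np.ones((3,3)))
n,l,st,ce=cv2.connectedComponentsWithStats(d); print([st[i].tolist() for i in range(1,n) if st[i,4]>15])
E
```

```text
clock: 17.75
eef_pos: [0.4982, -0.2193, 0.0824]
eef_rot: [0.459, 0.538, -0.459, 0.538]
ft_force: [-2.2, -0.1, 8.4]
width: 0.0004
clock: 18.55
eef_pos: [0.4982, -0.2193, 0.0824]
eef_rot: [0.459, 0.538, -0.459, 0.538]
ft_force: [-1.5, 0.6, 8.8]
width: 0.0007
clock: 19.35
eef_pos: [0.4981, -0.2193, 0.0824]
eef_rot: [0.459, 0.538, -0.459, 0.538]
ft_force: [-2.4, 0.7, 9.5]
width: 0.0005
clock: 20.15
eef_pos: [0.4981, -0.2193, 0.0824]
eef_rot: [0.459, 0.538, -0.459, 0.538]
ft_force: [-1.3, 0.9, 8.9]
width: 0.0005
clock: 20.95
eef_pos: [0.4981, -0.2193, 0.0824]
eef_rot: [0.459, 0.538, -0.459, 0.538]
ft_force: [-0.9, 0.2, 9.7]
width: 0.0007
[(67, array([193.66, 202.19]), array([9, 9], dtype=int32)), (18, array([222.33, 202.72]), array([5, 7], dtype=int32))] [(66, array([225.08, 299.17]), array([9, 9], dtype=int32))]
[-0.0017  0.0561  0.1527] [0.7 0.7] ang 0.48
[ 0.0133 -0.0082  0.0687] [16. 16.] ang -0.332
[[231, 191, 10, 12, 94], [272, 192, 10, 8, 66], [252, 194, 322, 286, 36750], [189, 197, 26, 11, 148], [255, 196, 11, 4, 34], [220, 200, 5, 5, 21], [391, 230, 6, 7, 32], [602, 262, 11, 31, 299], [505, 288, 15, 12, 143], [536, 356, 10, 15, 126], [236, 361, 32, 51, 956], [273, 384, 6, 6, 26], [277, 388, 37, 25, 348], [327, 408, 12, 22, 163], [277, 428, 26, 10, 115], [335, 432, 17, 43, 260]]
```

View pics/top4.png

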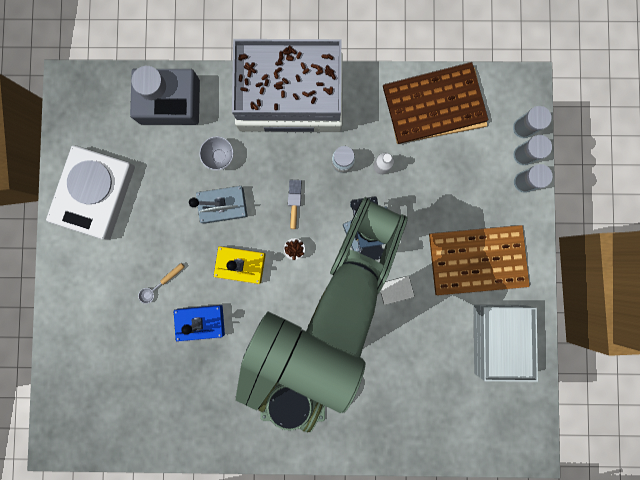

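Lever is at 0.480 from the top and side cameras, against a pointer at about 0.48. The bench is undisturbed and the button has been held about 4 s. Handing in.

```bash
python3 -c "
from plant import *
job_done()"
```

```text
the job is handed in; nothing more can be done
```

I set the rate lever in line with the index pointer, then pressed the run button half way and held it about 4 s. I handed the job in at about 21 s, still holding the button.

- **Lever:** I pinched the ball and swung it over, found it about 0.02 rad short, regrasped it and nudged it.
    - **Lever angle:** the final readings were 0.480 rad (ball position, top and side cameras), 0.487 (ball position, wrist camera) and 0.489 to 0.499 (arm edges).
    - **Pointer angle:** its edges read 0.47 to 0.484 in four views. They differ by up to about 0.01 to 0.02 rad, which is my measuring noise.
    - **Pointer disturbance:** I saw no movement of the pointer; its edges read the same before and after the swing.
- **Button:** contact came at about 94 mm above the bench. I held it with the fingertips at 82.4 mm, about 11.6 mm of travel, with 8.4 to 9.7 N, which matches the half-press force. I didn't measure the gap under the cap directly.
- **Bench:** I kept clear of the reset button. In the last top picture, everything not hidden by the arm stands where it did at the start.

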